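Hang a sample carrier on a sprung balancer arm

ROBOT

A 6-joint arm with a two-finger parallel gripper is mounted at the origin on a cart in front of the work surface, level with it; the furniture and walls round the work are solid. World frame = base frame: x ahead of the robot, y to its left, z up, the work surface at z = 0. Lengths are in mm, angles in rad, forces in N, time in s.
With the tool pointing down it reaches from about 375 to 925 mm from the base axis. Payload 5.7 kg.
Tool frame: the origin (TCP) lies at the very end of the fingers, on their centre line; the grasp point (between the pads) lies 19 mm behind it; z points along the fingers, y is the line along which they close (so a half turn about z gives the same grasp; the last joint's range is limited). The gripper opens to 85 mm and grips with 20 to 120 N. Pads are 22 mm wide; open, the fingers measure 114 mm over their backs; the gripper's body (76 mm by 85 mm) begins 54 mm behind the grasp point. The pads swing forward as they close: fully open they stand 13 mm farther back than shut.
Start: joints at [0.987, 0.359, 1.51, -0, 1.272, -0.115], TCP at [271.078, 535.238, 231.267] pointing down, gripper open.
Joint ranges: [-2.97, 2.97], [-1.01, 2.36], [0.21, 2.38], [-0.96, 4.11], [0.2, 2.71], [-2.98, 2.98]. Speed limits (rad/s): [2.39, 2.39, 3.14, 3.14, 3.14, 3.14].

INTERFACE

Orientations are given as a unit quaternion [w, x, y, z].
In Python, from bench import ctrl gives the robot as it stands.
- The arm moves only by the tool jog_arm, never from a script. Its argument "commands" is a list of rows, each an object with "delta_rot": the turn, a rotation vector about the tool's x, y, z in rad, a list of three; "offset": the shift along the tool's x, y, z in mm, a list of three; "grip": the opening, from -1 (shut) to 1 (fully open). In form: [{"delta_rot": [wx, wy, wz], "offset": [x, y, z], "grip": grip}, ...]. A call has 1 to 8 rows; each row shifts and turns the commanded pose from where the row before left it, along the tool's axes as they then stand; what a row does not reach is not made up. A row lasts 1/8 s, in which the tool goes at most 62.5 mm and 10.7 degrees, less where a joint would pass 70% of its speed; a pose out of reach is approached as far as the arm can. A call with a gripper value outside its range is refused whole. The fingers move at their own pace and stop on an object; "newtons" is the grip in N (left out, the last holds). Time passes only in rows, so rows that do not move let the fingers close. It gives the time, the measured TCP pose, the force, the opening and the grip force at its end, in the units of the state.
- ctrl.observe(): the state, without advancing time (a new reading comes with each control period).
- ctrl.snapshot(name): name is "side" or "top"; returns a dict with "color" (420x560x3 uint8, red, green, blue), "fov_y" (degrees; the focal length in pixels is half the picture's height over the tangent of half this angle, whatever the lens; pixels are square), "cx", "cy" (the principal point, pixels), "R" (3x3) and "t" (3): a world point X has camera coordinates R X + t. Camera axes: x right, y down, z forward; pixel columns grow to the right and rows downward; lengths in mm; the calibration is good to about 2 mm. A picture is of the moment at which its call begins. There is no depth.
- ctrl.job_done(): hands the job in; it is judged then, once.
The state is a dict: "time": time; "joint_positions": joint angles; "dq": joint speeds; "effort": joint torques, N m; "ee_pos": TCP position; "tool_rot": TCP orientation; "wrist_force": force on the tool from outside, world axes, zero at the start; "wrist_torque": the same for the moment, N m; "width": finger opening in mm; "gripper_force": force on a finger pad.
Only numpy, scipy, OpenCV 4.12 (cv2) and the standard library are available. Lean on these libraries where they do the work, as an engineer would, in place of code of your own. Each camera call takes 0.05 s, during which the arm holds its last target. There are 200 camera calls.

TASK

Take the sample carrier by its grip tab and hang its bail in the saddle at the tip of the sprung arm, keeping the cup in it upright. Lower it gently with the sinking arm until the arm carries the whole weight and has settled, neither short of that nor pressed on to its lower stop, and only then let go, so that the arm neither drops nor springs up. Leave it hanging there quietly and leave everything else where it is.

Things in the scene. Friction and masses are not known exactly. Their poses are not given: they have to be found in the camera images.
- carrier: sample carrier: open metal basket 56 (x) x 62 (y) x 34 mm high with a wire bail over it and a grip tab on top, 195 mm high in all; the same from both sides. Origin: centre of the underside, z up. Stands on the worktop at the start with a lidded cup in it. Carrier and cup together weigh 0.26 to 0.61 kg, different each time and not told
- grip (a point): middle of the carrier's upright grip tab, where to take it: 26 mm (x) x 10 mm thick (y), from 145 to 195 mm above the carrier's underside. It stands on a 6 mm rod, 20 mm long, on the middle of the bail bar. This point is 170 mm above the underside and 45 mm above the bail bar's centre; axes as the carrier
- bail (a point): centre of the carrier's straight level bail bar (6 mm round, along the carrier's y, 125 mm above the underside), which joins two uprights at y = -34 and +34 mm. Under the bar is an open window, 56 mm high down to the cup's lid and 62 mm wide, to be threaded along the carrier's x; axes as the carrier
- cup: white lidded sample cup, 51 mm across, 63 mm high, standing loose in the carrier, its lid's top 66 mm above the carrier's underside; origin at the centre of its underside
- stand: balancer stand, fixed to the worktop: base plate 130 x 110 x 14 mm, round post, and on top a yoke (top 237 mm above the worktop) that bears the sprung arm. Origin under the post at worktop height; the arm reaches out along the stand's -x
- pivot (a point): hinge of the sprung arm, 220 mm above the worktop, axis along the stand's y; axes as the stand
- saddle (a point): where the bail bar's centre lies when seated in the saddle at the arm's tip, 170 mm from the hinge. The saddle is a trough 12 mm wide (stand's y), open at the top: a flat floor 8 mm long along the arm, then 45 degree flanks that rise to 14 mm above this point, 24 mm to either side of it; its metal ends 7 mm below. Turns with the arm: at joint value 0 its axes are the stand's
- balancer (a joint): sprung arm's angle, rad: 0 = unloaded at its upper stop, tip 0.30 rad above level; grows as the tip sinks; lower stop 0.85. A preloaded spring bears it: the tip takes about 2 N before it leaves the stop, then 6 N more per rad (35 N per m), with little friction or damping. Under the freely hanging carrier it rests between 0.06 and 0.7, by the weight
- petri_dish: lidded petri dish, 63 mm across, 14 mm high; a bystander, origin at the centre of its underside
- slide_box: small long carton of slides, 31x80x30 mm; a bystander, origin at the centre of its underside
- dropper: small dropper bottle, 33 mm across, 76 mm high; a bystander, origin at the centre of its underside
- tape: roll of tape lying flat, 60 mm across, 19 mm high; a bystander, origin at the centre of its underside
- calc: pocket calculator, 112x68x13 mm; a bystander, origin at the centre of its underside

How it is judged:
By the outcome, as a careful person would: the job done as asked, in the order asked, and still so for the second after the job is handed in, with the robot touching nothing.
It also fails if it takes over 70 s, if anything falls off the work surface, if the arm or the gripper's body presses on something with over 40 N, if the wrist force passes 120 N, or if a joint passes its speed limit or range.

## Working session

There is one attempt and no reset: what is moved stays moved. The work goes in short steps, Python scripts to look and compute and a tool call to move; the robot and the scene stay as the last step left them, time stands still between calls to the robot, and variables do not carry over. Pictures are saved under pics/ and viewed, at most 10 in all, crops included, and the job is handed in when it is done.

Besides the shell and the picture viewer there is one more tool, called after "Emit:" as name(argument=value, ...) on one line, values as JSON. jog_arm: Moves the arm, as the interface text tells. Its arguments: {"type":"object","properties":{"commands":{"type":"array"},"newtons":{"type":"number"}},"required":["commands"]}

```bash
mkdir -p pics; cat > h.py <<'E'
import numpy as np, cv2
from bench import ctrl
def snap(n,f=None):
    s=ctrl.snapshot(n)
    if f: cv2.imwrite('pics/'+f+'.png',s['color'][:,:,::-1])
    return s
def K(s):
    f=s['color'].shape[0]/2/np.tan(np.radians(s['fov_y'])/2); return f
def ray(s,u,v):
    R=np.array(s['R']);t=np.array(s['t']);f=K(s)
    d=R.T@np.array([(u-s['cx'])/f,(v-s['cy'])/f,1]); return -R.T@t,d
def plane(s,u,v,z):
    o,d=ray(s,u,v); return o+d*(z-o[2])/d[2]
def proj(s,X):
    c=np.array(s['R'])@np.array(X,float)+s['t']; f=K(s); return f*c[0]/c[2]+s['cx'],f*c[1]/c[2]+s['cy']
E
python3 - <<'E'
from h import *
for n in('side','top'):
    s=snap(n,n+'0'); print(n,s['fov_y'],s['cx'],s['cy'],np.round(s['R'],3).tolist(),np.round(-np.array(s['R']).T@s['t']))
print(ctrl.observe())
E
```

```text
side 57.539655394983285 275.9684615041029 206.10743861853277 [[0.951, -0.308, -0.026], [-0.168, -0.446, -0.879], [0.259, 0.84, -0.476]] [ 264. -859.  593.]
top 43.966558764703656 274.5460889268986 214.5755843847818 [[0.019, -1.0, 0.002], [-0.995, -0.019, -0.102], [0.102, 0.0, -0.995]] [ 360.  -90. 1571.]
{'time': 0.1, 'joint_positions': array([ 9.86877422e-01,  3.59461134e-01,  1.51130418e+00, -7.36949569e-06,
        1.27249615e+00, -1.15097822e-01]), 'dq': array([ 0.00020481, -0.0013756 , -0.00351142,  0.00102928,  0.00061121,
       -0.00018151]), 'effort': array([ 1.55531125e-04, -5.28655529e+01, -2.79348278e+01, -4.89867616e-04,
        5.20273898e-03,  2.82557977e-08]), 'ee_pos': array([270.77667419, 534.75401124, 230.52849097]), 'tool_rot': array([-2.82422324e-04,  2.32268552e-01,  9.72651337e-01, -7.85164436e-04]), 'wrist_force': array([-0.3184353 ,  0.30846204,  0.10062837]), 'wrist_torque': array([-0.0390113 , -0.0054395 ,  0.00704991]), 'gripper_force': 0.0, 'width': 85.27053252691326}
```

View pics/side0.png

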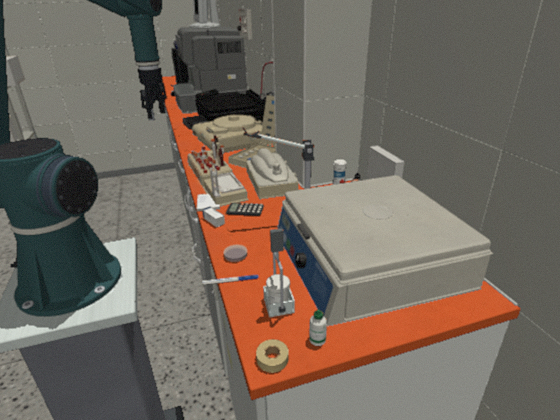

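View pics/top0.png

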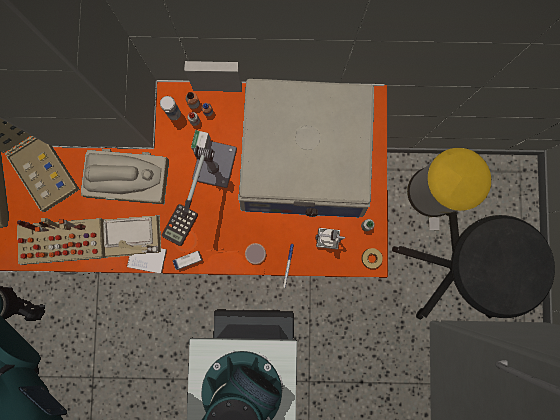

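```bash
python3 - <<'E'
from h import *
a=cv2.imread('pics/top0.png');b=cv2.imread('pics/side0.png')
c1=cv2.resize(a[130:280,150:250],None,fx=4,fy=4,interpolation=cv2.INTER_CUBIC)
c2=cv2.resize(a[210:280,300:390],(400,311),interpolation=cv2.INTER_CUBIC)
cv=np.zeros((600,800,3),np.uint8);cv[:600,:400]=c1;cv[:311,400:]=c2
cv2.imwrite('pics/topc.png',cv)
c1=cv2.resize(b[110:230,235:335],None,fx=4,fy=4,interpolation=cv2.INTER_CUBIC)
c2=cv2.resize(b[220:330,245:325],None,fx=5,fy=5,interpolation=cv2.INTER_CUBIC)
cv=np.zeros((600,800,3),np.uint8);cv[:480,:400]=c1;cv[:550,400:]=c2
cv2.imwrite('pics/sidec.png',cv)
E
```

```text
(no output)
```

View pics/topc.png

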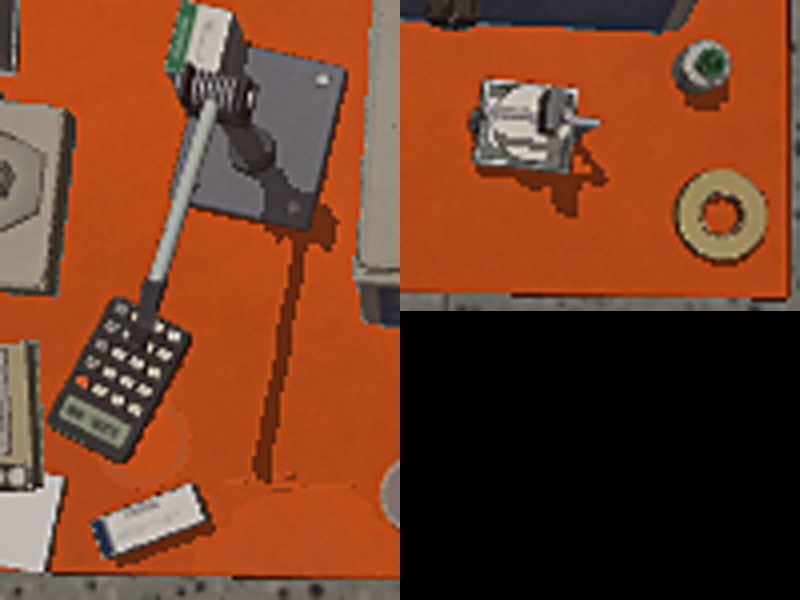

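View pics/sidec.png

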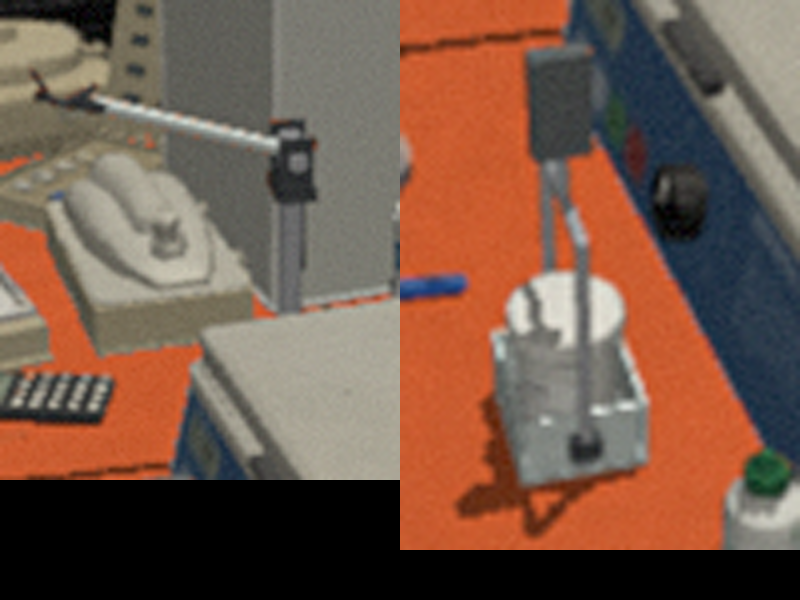

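```bash
cat >> h.py <<'E'
def tri(s1,p1,s2,p2):
    o1,d1=ray(s1,*p1);o2,d2=ray(s2,*p2)
    a=np.linalg.lstsq(np.c_[d1,-d2],o2-o1,rcond=None)[0]
    A=o1+d1*a[0];B=o2+d2*a[1]; return (A+B)/2,np.linalg.norm(A-B)
E
python3 - <<'E'
from h import *
np.set_printoptions(precision=1,suppress=True)
t=snap('top');s=snap('side')
T=lambda x,y:(150+x/4-.4,130+y/4-.4)
U=lambda x,y:(300+(x-400)/4.444-.4,210+y/4.444-.4)
print('basket corners',[plane(t,*U(*p),34)[:2] for p in[(487,80),(578,90),(572,172),(474,165)]])
sb=[(245+(x-400)/5-.4,220+y/5-.4) for x,y in[(560,52),(558,158),(525,485),(645,462)]]
print('tab top side z195',plane(s,*sb[0],195),'tab bot z145',plane(s,*sb[1],145),'base corners',plane(s,*sb[2],0),plane(s,*sb[3],0))
print('tab top topview',plane(t,*U(552,108),190))
print('plate',[plane(t,*T(*p),14)[:2] for p in[(350,68),(305,230),(185,207),(250,42)]])
print('rod', plane(t,*T(208,105),223),plane(t,*T(150,290),262))
print('saddle top', plane(t,*T(147,315),270))
print('pivot side', plane(s,235+298/4-.4,110+160/4-.4,220),'saddle side',plane(s,235+70/4-.4,110+98/4-.4,270-3))
print('tri pivot',tri(t,T(205,95),s,(309.1,149.6)),'tri saddle',tri(t,T(147,315),s,(252.1,134)))
print('calc',[plane(t,*T(*p),13)[:2] for p in[(115,297),(190,333),(125,463),(50,425)]],'box',[plane(t,*T(*p),30)[:2] for p in[(95,518),(195,485),(212,520),(108,555)]])
for n in('tcp',):print(proj(s,ctrl.observe()['ee_pos']),proj(t,ctrl.observe()['ee_pos']))
E
```

```text
basket corners [array([ 481.6, -222.1]), array([ 476. , -282.8]), array([ 421.4, -279.1]), array([ 424.8, -214. ])]
tab top side z195 [ 452.  -250.1  195. ] tab bot z145 [ 449.8 -250.   145. ] base corners [ 422.7 -276.2    0. ] [ 475.4 -280.4    0. ]
tab top topview [ 453.2 -247.7  190. ]
plate [array([726.2,  28.9]), array([600.8,  59.7]), array([616.7, 151.1]), array([745. , 105.8])]
rod [650.5 105.9 223. ] [522.2 133.1 262. ]
saddle top [505.3 133.1 270. ]
pivot side [656.9  83.2 220. ] saddle side [508.8 137.3 267. ]
tri pivot (array([663.6, 109. , 209.7]), np.float64(7.374969079015532)) tri saddle (array([506.6, 133.1, 268.7]), np.float64(2.3685293295438625))
calc [array([547.2, 201.7]), array([520.9, 144.2]), array([422.3, 189.5]), array([449.7, 246.7])] box [array([380.6, 207.1]), array([406.3, 134.1]), array([380.8, 120.7]), array([353.7, 196.5])]
(np.float64(158.33874749119155), np.float64(119.66434707298396)) (np.float64(27.864790664195823), np.float64(298.62554269588304))
```

Emit:
jog_arm(commands=[{"delta_rot": [0,0,-0.131],"offset": [0,0,-33],"grip": 1},{"delta_rot": [0,0,-0.131],"offset": [0,0,-33],"grip": 1},{"delta_rot": [0,0,-0.131],"offset": [0,0,-33],"grip": 1},{"delta_rot": [0,0,0],"offset": [-40,0,0],"grip": 1},{"delta_rot": [0,0,0],"offset": [-40,0,0],"grip": 1},{"delta_rot": [0,0,0],"offset": [-30,-30,0],"grip": 1},{"delta_rot": [0,0,0],"offset": [0,-50,0],"grip": 1},{"delta_rot": [0,0,0],"offset": [0,-50,0],"grip": 1}])

```text
time: 1.2
ee_pos: [371.1, 395.8, 329.7]
tool_rot: [-0.0, 0.038, 0.999, -0.0]
wrist_force: [0.3, -0.2, 1.2]
width: 85.5
gripper_force: 0.0
```

```bash
cat >> h.py <<'E'
from scipy.spatial.transform import Rotation as Ro
np.set_printoptions(precision=3,suppress=True)
def to(X,yaw_y=None):
    "tool-frame offset from measured pose to TCP target X, and turn about tool z so tool y has world angle yaw_y"
    o=ctrl.observe();q=o['tool_rot'];R=Ro.from_quat([q[1],q[2],q[3],q[0]]).as_matrix()
    y=R[:,1];a=np.arctan2(y[1],y[0])
    print('t',round(o['time'],2),'pos',o['ee_pos'],'yang',a,'tilt',R[:2,2],'F',o['wrist_force'],'w',o['width'],'gf',o['gripper_force'],'j6',o['joint_positions'][5])
    print('offset',R.T@(np.array(X)-o['ee_pos']), 'rz',None if yaw_y is None else -(yaw_y-a))
E
python3 -c "
from h import *
to([451.5,-249.5,300],np.pi/2-.077)"
```

```text
t 1.2 pos [371.079 395.758 329.659] yang 1.4947520094053541 tilt [-0.001 -0.001] F [ 0.323 -0.186  1.215] w 85.52564107785756 gf 0.0 j6 -0.8043146050067383
offset [-129.226 -637.257   30.159] rz 0.0009556826104575311
```

Emit:
jog_arm(commands=[{"delta_rot": [0,0,0],"offset": [-5,-50,0],"grip": 1},{"delta_rot": [0,0,0],"offset": [-5,-55,0],"grip": 1},{"delta_rot": [0,0,0],"offset": [-5,-55,0],"grip": 1},{"delta_rot": [0,0,0],"offset": [-5,-55,0],"grip": 1},{"delta_rot": [0,0,0],"offset": [-5,-55,0],"grip": 1},{"delta_rot": [0,0,0],"offset": [-15,-55,0],"grip": 1},{"delta_rot": [0,0,0],"offset": [-20,-55,0],"grip": 1},{"delta_rot": [0,0,0],"offset": [-20,-55,0],"grip": 1}])

```text
time: 2.2
ee_pos: [417.8, -44.3, 330.5]
tool_rot: [0.0, 0.038, 0.999, 0.0]
wrist_force: [1.6, -0.0, -0.1]
width: 85.3
gripper_force: 0.0
```

Emit:
jog_arm(commands=[{"delta_rot": [0,0,0],"offset": [-20,-50,0],"grip": 1},{"delta_rot": [0,0,0],"offset": [-15,-50,0],"grip": 1},{"delta_rot": [0,0,0],"offset": [-8,-45,0],"grip": 1},{"delta_rot": [0,0,0],"offset": [0,0,0],"grip": 1},{"delta_rot": [0,0,0],"offset": [0,0,0],"grip": 1}])

```text
time: 2.82
ee_pos: [449.2, -189.8, 330.0]
tool_rot: [-0.0, 0.038, 0.999, 0.001]
wrist_force: [-0.4, -0.2, 0.1]
width: 85.4
gripper_force: 0.0
```

```bash
python3 -c "
from h import *
to([451.5,-249.5,220],np.pi/2-.077)
t=snap('top','t1');s=snap('side','s1')
for X in([451.5,-249.5,195],):print(proj(t,X),proj(s,X))
b=cv2.imread('pics/t1.png')[205:275,295:365];a=cv2.imread('pics/s1.png')[180:330,230:330]
cv=np.zeros((600,800,3),np.uint8);cv[:600,:400]=cv2.resize(a,(400,600),interpolation=2);cv[:400,400:]=cv2.resize(b,(400,400),interpolation=2)
cv2.imwrite('pics/c1.png',cv)"
```

```text
t 2.83 pos [ 449.211 -189.759  329.982] yang 1.4943914926740984 tilt [-0.001  0.001] F [-0.417 -0.151  0.063] w 85.35564273400045 gf 0.0 j6 -2.0362771500418946
offset [ -6.947 -59.503 109.916] rz 0.0005951658792018311
(np.float64(334.6903247787345), np.float64(234.4231572010831)) (np.float64(276.2776533099212), np.float64(229.8921736229082))
```

View pics/c1.png

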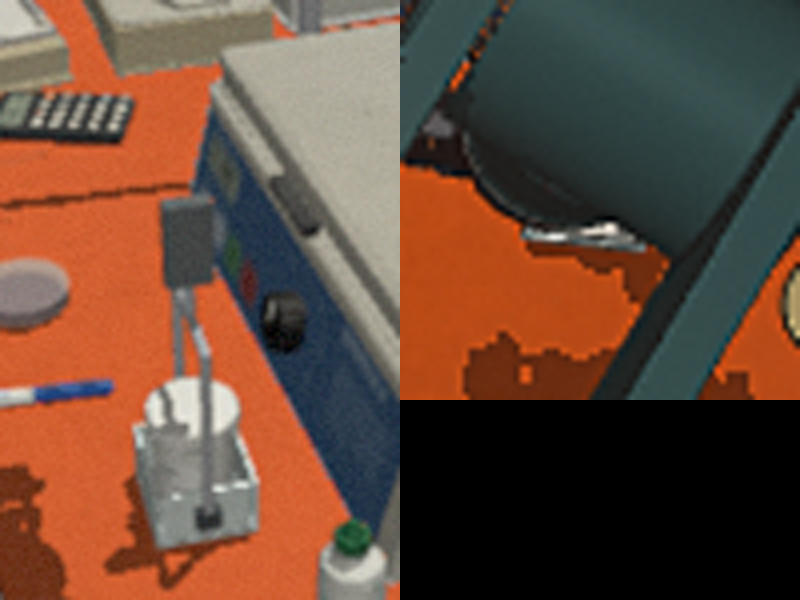

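```bash
python3 -c "
from h import *
t=snap('top');s=snap('side')
print(tri(t,(370,204),s,(328,289)),tri(t,(243,199),s,(286,207)),plane(t,300,214,0))"
```

```text
(array([ 532.261, -354.239,  109.777]), np.float64(27.150405889318698)) (array([556.124,   1.314,  97.829]), np.float64(3.5667715138823413)) [ 524.605 -166.373    0.   ]
```

Emit:
jog_arm(commands=[{"delta_rot": [0,0,0],"offset": [-3,-30,0],"grip": 1},{"delta_rot": [0,0,0],"offset": [-4,-29.5,0],"grip": 1},{"delta_rot": [0,0,0],"offset": [0,0,40],"grip": 0.2},{"delta_rot": [0,0,0],"offset": [0,0,40],"grip": 0.2},{"delta_rot": [0,0,0],"offset": [0,0,30],"grip": 0.2},{"delta_rot": [0,0,0],"offset": [0,0,0],"grip": 0.2},{"delta_rot": [0,0,0],"offset": [0,0,0],"grip": 0.2}])

```text
time: 3.9
ee_pos: [452.9, -250.2, 221.6]
tool_rot: [0.001, 0.037, 0.999, -0.001]
wrist_force: [0.5, 0.2, 0.6]
width: 51.0
gripper_force: 0.0
```

```bash
python3 -c "
from h import *
to([451.5,-249.5,155],np.pi/2-.077)"
```

```text
t 3.9 pos [ 452.914 -250.214  221.581] yang 1.4958341239031496 tilt [ 0.001 -0.001] F [0.464 0.243 0.622] w 50.95470328585842 gf 0.0 j6 -2.1340152375464303
offset [ 1.555  0.671 66.578] rz 0.0020377971082530255
```

Emit:
jog_arm(commands=[{"delta_rot": [0,0,0],"offset": [1,0.5,25],"grip": 0.2},{"delta_rot": [0,0,0],"offset": [0,0,25],"grip": 0.2},{"delta_rot": [0,0,0],"offset": [0,0,16.5],"grip": 0.2},{"delta_rot": [0,0,0],"offset": [0,0,0],"grip": 0.2},{"delta_rot": [0,0,0],"offset": [0,0,0],"grip": -0.4},{"delta_rot": [0,0,0],"offset": [0,0,0],"grip": -0.4},{"delta_rot": [0,0,0],"offset": [0,0,0],"grip": -0.4},{"delta_rot": [0,0,0],"offset": [0,0,0],"grip": -0.4}], newtons=40)

```text
time: 4.9
ee_pos: [451.3, -249.8, 154.1]
tool_rot: [0.0, 0.038, 0.999, -0.0]
wrist_force: [-0.5, 0.4, 0.2]
width: 25.5
gripper_force: 0.0
```

```bash
python3 -c "
from h import *
to([451.5,-249.5,155],np.pi/2-.077)
s=snap('side','s2')
a=cv2.imread('pics/s2.png')[180:330,230:330]
cv2.imwrite('pics/c2.png',cv2.resize(a,(400,600),interpolation=2))"
```

```text
t 4.9 pos [ 451.283 -249.763  154.14 ] yang 1.4950072389271423 tilt [ 0. -0.] F [-0.548  0.415  0.162] w 25.534829354100612 gf 0.0 j6 -2.1343149972641347
offset [-0.197  0.279 -0.86 ] rz 0.0012109121322456673
```

View pics/c2.png

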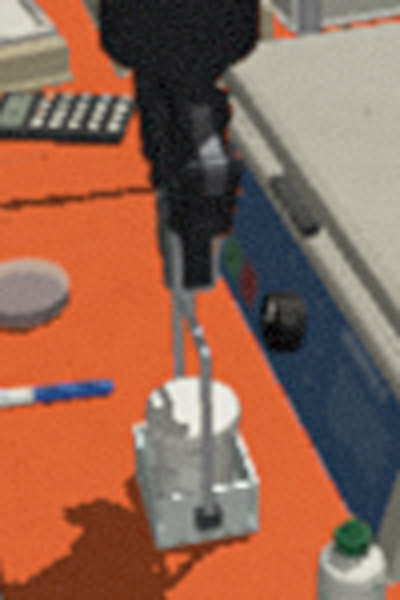

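Emit:
jog_arm(commands=[{"delta_rot": [0,0,0],"offset": [0,0,0],"grip": -0.7},{"delta_rot": [0,0,0],"offset": [0,0,0],"grip": -1},{"delta_rot": [0,0,0],"offset": [0,0,0],"grip": -1},{"delta_rot": [0,0,0],"offset": [0,0,0],"grip": -1},{"delta_rot": [0,0,0],"offset": [0,0,0],"grip": -1},{"delta_rot": [0,0,0],"offset": [0,0,0],"grip": -1}], newtons=40)

```text
time: 5.7
ee_pos: [450.8, -249.4, 153.7]
tool_rot: [-0.0, 0.038, 0.999, 0.0]
wrist_force: [-1.5, 0.7, 0.3]
width: 9.7
gripper_force: 41.1
```

```bash
cat >> h.py <<'E'
def force(n=12):
    F=[]
    for _ in range(n): ctrl.snapshot('side'); o=ctrl.observe();F.append(np.r_[o['wrist_force'],o['wrist_torque']])
    F=np.array(F);print('F mean',F.mean(0),'sd',F.std(0)[:3]); return F.mean(0)
E
python3 -c "
from h import *
to([451.5,-249.5,155],np.pi/2-.077)
force(8)"
```

```text
t 5.7 pos [ 450.807 -249.428  153.653] yang 1.495007274967251 tilt [-0.001  0.   ] F [-1.487  0.75   0.32 ] w 9.664978044466524 gf 41.058213114738464 j6 -2.1343219330793968
offset [-0.696 -0.019 -1.347] rz 0.0012109481723543425
F mean [-1.723  0.898 -0.401  0.219  0.549 -0.009] sd [0.506 0.406 0.412]
```

Emit:
jog_arm(commands=[{"delta_rot": [0,0,0],"offset": [0,0,-5],"grip": -1},{"delta_rot": [0,0,0],"offset": [0,0,-12],"grip": -1},{"delta_rot": [0,0,0],"offset": [0,0,-25],"grip": -1},{"delta_rot": [0,0,0],"offset": [0,0,-35],"grip": -1},{"delta_rot": [0,0,0],"offset": [0,0,-35],"grip": -1},{"delta_rot": [0,0,0],"offset": [0,0,-35],"grip": -1},{"delta_rot": [0,0,0],"offset": [0,0,-25],"grip": -1},{"delta_rot": [0,0,0],"offset": [0,0,-12],"grip": -1}])

```text
time: 7.1
ee_pos: [451.9, -250.1, 340.1]
tool_rot: [0.002, 0.038, 0.999, -0.001]
wrist_force: [0.6, 0.5, -5.3]
width: 9.2
gripper_force: 40.3
```

Emit:
jog_arm(commands=[{"delta_rot": [0,0,0],"offset": [0,0,-3],"grip": -1},{"delta_rot": [0,0,0],"offset": [0,0,0],"grip": -1},{"delta_rot": [0,0,0],"offset": [0,0,0],"grip": -1}])

```text
time: 7.48
ee_pos: [450.6, -249.3, 339.6]
tool_rot: [-0.001, 0.038, 0.999, 0.001]
wrist_force: [-0.4, 0.8, -5.0]
width: 9.4
gripper_force: 40.4
```

```bash
python3 -c "
from h import *
force(30)
to([370,133,331],np.pi/2-.24)"
```

```text
F mean [-0.082  0.033 -4.525  0.005  0.007 -0.003] sd [0.447 0.524 0.552]
t 8.97 pos [ 451.167 -249.653  340.828] yang 1.4950149653661162 tilt [-0. -0.] F [ 0.126 -0.617 -4.443] w 9.421699660821744 gf 40.39257824420929 j6 -2.1343501183004636
offset [109.904 375.411   9.793] rz 0.16421863857121966
```

Emit:
jog_arm(commands=[{"delta_rot": [0,0,0],"offset": [4,10,2],"grip": -1},{"delta_rot": [0,0,0],"offset": [10,20,3],"grip": -1},{"delta_rot": [0,0,0],"offset": [14,35,3],"grip": -1},{"delta_rot": [0,0,0],"offset": [15,45,0],"grip": -1},{"delta_rot": [0,0,0],"offset": [12,50,0],"grip": -1},{"delta_rot": [0,0,0],"offset": [9,50,0],"grip": -1},{"delta_rot": [0,0,0],"offset": [5,50,0],"grip": -1},{"delta_rot": [0,0,0],"offset": [3,50,0],"grip": -1}])

```text
time: 9.98
ee_pos: [400.8, 67.2, 332.8]
tool_rot: [0.0, 0.038, 0.999, 0.0]
wrist_force: [1.4, 0.1, -4.0]
width: 9.4
gripper_force: 40.3
```

Emit:
jog_arm(commands=[{"delta_rot": [0,0,0],"offset": [0,40,0],"grip": -1},{"delta_rot": [0,0,0],"offset": [0,28,0],"grip": -1},{"delta_rot": [0,0,0.02],"offset": [0,16,0],"grip": -1},{"delta_rot": [0,0,0.06],"offset": [0,8,0],"grip": -1},{"delta_rot": [0,0,0.06],"offset": [0,0,0],"grip": -1},{"delta_rot": [0,0,0.024],"offset": [0,0,0],"grip": -1},{"delta_rot": [0,0,0],"offset": [0,0,0],"grip": -1},{"delta_rot": [0,0,0],"offset": [0,0,0],"grip": -1}])

```text
time: 10.98
ee_pos: [409.6, 156.6, 332.8]
tool_rot: [-0.0, 0.119, 0.993, -0.0]
wrist_force: [0.9, -0.5, -4.0]
width: 9.5
gripper_force: 40.4
```

```bash
python3 -c "
from h import *
to([409.5,157,332.7],np.pi/2-.24)
t=snap('top','t3');s=snap('side','s3')
to([409.5,157,332.7],np.pi/2-.24)
a=cv2.imread('pics/s3.png')[80:190,200:330];b=cv2.imread('pics/t3.png')[120:240,150:260]
cv=np.zeros((600,800,3),np.uint8);cv[:338,:400]=cv2.resize(a,(400,338),interpolation=2);cv[:436,400:]=cv2.resize(b,(400,436),interpolation=2)
cv2.imwrite('pics/c3.png',cv)"
```

```text
t 10.97 pos [409.614 156.618 332.785] yang 1.3315551145092739 tilt [-0. -0.] F [ 0.946 -0.483 -3.961] w 9.548477794076787 gf 40.39290904998779 j6 -1.12410489330289
offset [0.201 0.344 0.085] rz 0.0007587877143773181
t 11.07 pos [409.869 156.564 332.795] yang 1.3311864776390545 tilt [-0. -0.] F [ 0.504 -0.32  -4.063] w 9.715164552700104 gf 40.39608120918274 j6 -1.1239733178419087
offset [0.462 0.336 0.095] rz 0.00039015084415794377
```

View pics/c3.png

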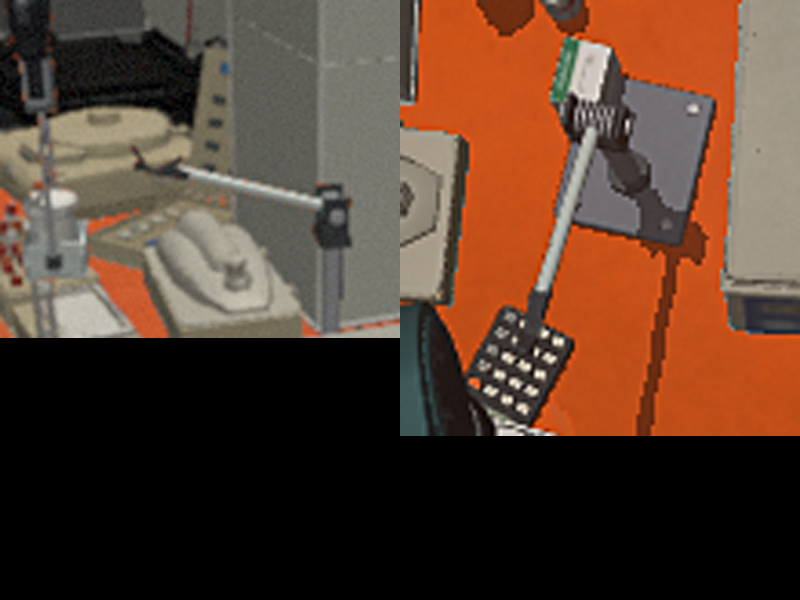

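```bash
python3 -c "
from h import *
t=snap('top');s=snap('side')
im=cv2.cvtColor(t['color'],cv2.COLOR_RGB2HSV)
sub=im[155:204,180:206]; m=((sub[...,1]<50)&(sub[...,2]>110)).astype(np.uint8)
m[:, :]=m
n,l,st,_=cv2.connectedComponentsWithStats(m);k=1+st[1:,4].argmax();print(st[k])
ys,xs=np.nonzero(l==k);vx,vy,x0,y0=cv2.fitLine(np.c_[xs+180,ys+155].astype(np.float32),2,0,.01,.01).ravel()
ya,yb=ys.min()+155,ys.max()+155
P=lambda v,z:plane(t,x0+(v-y0)*vx/vy,v,z)
sad=P(208,270)
# iterate z by distance
piv=None
za,zb=225,262
for i in range(4):
    A=P(ya,za);B=P(yb,zb);d=(A-B)[:2];d/=np.linalg.norm(d)
    # use side-view saddle x to anchor: saddle x~507
    r=lambda Q:162.4-(Q[0]-507)/d[0]
    za=220+r(A)*np.tan(.3);zb=220+r(B)*np.tan(.3)
print(A,B,d,'yaw',np.arctan2(d[1],d[0]))
y=B[1]+(507-B[0])*d[1]/d[0];print('saddle at x507: y',y)
for X in([507,y,270],[409.7,156.6,304]):print(proj(s,X),proj(t,X))
f=lambda c:(200+c[0]*.325-.3,80+c[1]*.325-.3)
print('saddle bottom side', f((160,172)),'flanks',f((137,152)),f((187,165)),'pred',[proj(s,np.array([507,y,270])+np.r_[d*(a*np.cos(.3)+14*np.sin(.3)),14*np.cos(.3)-a*np.sin(.3)]) for a in(-24,24)])
"
```

```text
[  7   0  19  45 291]
[652.723  97.601 223.914] [530.093 126.621 262.895] [ 0.973 -0.23 ] yaw -0.2323776884085796
saddle at x507: y 132.08644510707273
(np.float64(251.8763441106191), np.float64(133.66858404645967)) (np.float64(186.7683160218408), np.float64(207.68244450827387))
(np.float64(213.84323040111525), np.float64(123.1120879157394)) (np.float64(172.94518576429948), np.float64(245.59722834592628))
saddle bottom side (251.7, 135.6) flanks (244.225, 129.1) (260.47499999999997, 133.325) pred [(np.float64(244.5342069111033), np.float64(126.70750318551244)), (np.float64(261.6278705928861), np.float64(130.9525005693465))]
```

Emit:
jog_arm(commands=[{"delta_rot": [0,0,0],"offset": [-5,0,0],"grip": -1},{"delta_rot": [0,0,0],"offset": [-12,0,0],"grip": -1},{"delta_rot": [0,0,0],"offset": [-18,-0.5,0],"grip": -1},{"delta_rot": [0,0,0],"offset": [-20,0,0],"grip": -1},{"delta_rot": [0,0,0],"offset": [-20,0,0],"grip": -1},{"delta_rot": [0,0,0],"offset": [-15,0,0],"grip": -1},{"delta_rot": [0,0,0],"offset": [-8,0,0],"grip": -1},{"delta_rot": [0,0,0],"offset": [-2,0,0],"grip": -1}])

```text
time: 12.18
ee_pos: [507.3, 132.3, 332.6]
tool_rot: [-0.0, 0.12, 0.993, -0.0]
wrist_force: [-0.2, -1.6, -4.2]
width: 9.4
gripper_force: 40.4
```

Emit:
jog_arm(commands=[{"delta_rot": [0,0,0],"offset": [0,0,0],"grip": -1},{"delta_rot": [0,0,0],"offset": [0,0,0],"grip": -1}])

```text
time: 12.42
ee_pos: [506.4, 132.6, 332.9]
tool_rot: [-0.0, 0.119, 0.993, -0.0]
wrist_force: [-0.8, 0.2, -5.0]
width: 9.2
gripper_force: 40.4
```

```bash
python3 -c "
from h import *
to([507,132.3,332.7],np.pi/2-.237)
s=snap('side','s4')
a=cv2.imread('pics/s4.png')[80:180,200:320]
cv2.imwrite('pics/c4.png',cv2.resize(a,(720,600),interpolation=2))
print(proj(s,[507,132.3,270]),proj(s,[507,132.3,304]))
o,d=ray(s,252,134);print(d)
force(20)"
```

```text
t 12.43 pos [506.397 132.573 332.853] yang 1.331351836853538 tilt [-0. -0.] F [-0.81   0.221 -5.043] w 9.238712546462864 gf 40.38761615753174 j6 -1.2073224495550348
offset [-0.651 -0.122  0.152] rz -0.0024444899413584853
(np.float64(251.85649014952256), np.float64(133.6462826318293)) (np.float64(251.15386337086832), np.float64(121.4473059686048))
[ 0.231  0.944 -0.308]
F mean [ 0.003  0.151 -4.78   0.    -0.003 -0.014] sd [0.478 0.59  0.415]
```

View pics/c4.png

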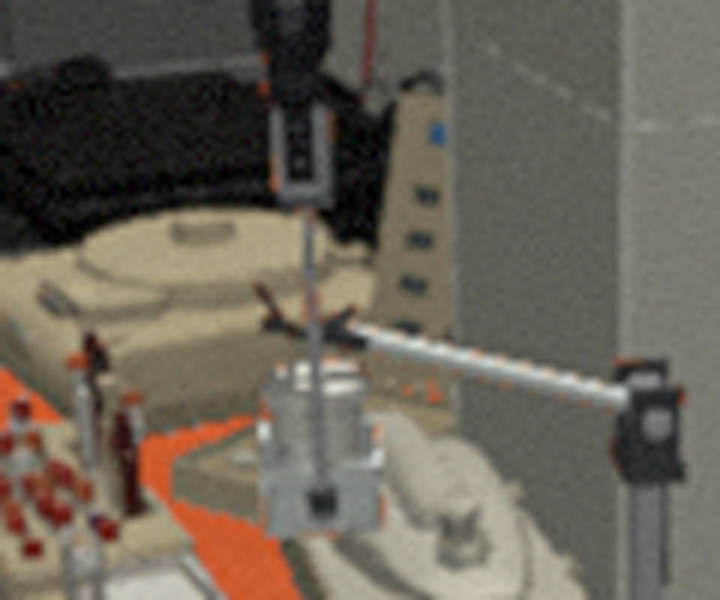

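Emit:
jog_arm(commands=[{"delta_rot": [0,0,0],"offset": [0,0,4],"grip": -1},{"delta_rot": [0,0,0],"offset": [0,0,7],"grip": -1},{"delta_rot": [0,0,0],"offset": [0,0,8],"grip": -1},{"delta_rot": [0,0,0],"offset": [0,0,6],"grip": -1},{"delta_rot": [0,0,0],"offset": [0,0,3],"grip": -1},{"delta_rot": [0,0,0],"offset": [0,0,0],"grip": -1},{"delta_rot": [0,0,0],"offset": [0,0,0],"grip": -1}])

```text
time: 14.35
ee_pos: [507.2, 132.4, 305.0]
tool_rot: [0.0, 0.12, 0.993, 0.0]
wrist_force: [-0.4, -0.4, -4.6]
width: 9.6
gripper_force: 40.4
```

```bash
python3 -c "
from h import *
to([507,132.3,298.7],np.pi/2-.237)
force(8)"
```

```text
t 14.35 pos [507.207 132.45  305.037] yang 1.3310259299245002 tilt [ 0. -0.] F [-0.382 -0.37  -4.604] w 9.602126115775071 gf 40.39865434169769 j6 -1.2073448587416575
offset [ 0.168 -0.195  6.337] rz -0.0027703968703962634
F mean [ 0.262  0.151 -4.557 -0.001  0.006 -0.005] sd [0.314 0.349 0.475]
```

Emit:
jog_arm(commands=[{"delta_rot": [0,0,0],"offset": [0,0,2],"grip": -1},{"delta_rot": [0,0,0],"offset": [0,0,2],"grip": -1},{"delta_rot": [0,0,0],"offset": [0,0,2],"grip": -1},{"delta_rot": [0,0,0],"offset": [0.2,0,1.5],"grip": -1},{"delta_rot": [0,0,0],"offset": [0.4,0,1.5],"grip": -1},{"delta_rot": [0,0,0],"offset": [0.4,0,1.5],"grip": -1},{"delta_rot": [0,0,0],"offset": [0.4,0,1.5],"grip": -1},{"delta_rot": [0,0,0],"offset": [0,0,0],"grip": -1}])

```text
time: 15.75
ee_pos: [505.1, 132.8, 292.5]
tool_rot: [-0.001, 0.12, 0.993, -0.0]
wrist_force: [-4.4, 0.3, -1.1]
width: 9.4
gripper_force: 40.9
```

```bash
python3 -c "
from h import *
force(10)
to([507,132.3,298.7],np.pi/2-.237)"
```

```text
F mean [-5.191  0.983 -0.714  0.199  1.069  0.023] sd [0.43  0.518 0.388]
t 16.25 pos [505.134 132.794 292.706] yang 1.3310257713424727 tilt [-0.001 -0.   ] F [-5.298  0.232 -1.291] w 9.610650338018553 gf 40.98885655403137 j6 -1.2063777674137335
offset [-1.924 -0.038 -5.996] rz -0.002770555452423773
```

Emit:
jog_arm(commands=[{"delta_rot": [0,0,0],"offset": [1,0,0],"grip": -1},{"delta_rot": [0,0,0],"offset": [1,0,0],"grip": -1},{"delta_rot": [0,0,0],"offset": [0,0,0],"grip": -1}])

```text
time: 16.62
ee_pos: [504.7, 133.0, 293.2]
tool_rot: [0.001, 0.12, 0.993, -0.0]
wrist_force: [0.5, -1.4, -2.7]
width: 9.9
gripper_force: 40.8
```

```bash
python3 -c "
from h import *
force(8)
to([507,132.3,298.7],np.pi/2-.237)"
```

```text
F mean [ 0.432  0.033 -2.289 -0.017 -0.023 -0.012] sd [0.347 0.405 0.426]
t 17.02 pos [503.937 133.33  292.868] yang 1.330977734113918 tilt [0. 0.] F [ 0.884 -0.173 -2.117] w 10.02106605914225 gf 40.74180364608765 j6 -1.2049861651645137
offset [-3.222 -0.272 -5.831] rz -0.0028185926809785045
```

Emit:
jog_arm(commands=[{"delta_rot": [0,0,0],"offset": [1,0,0],"grip": -1},{"delta_rot": [0,0,0],"offset": [1,0,0],"grip": -1},{"delta_rot": [0,0,0],"offset": [0,0,0],"grip": -1}])

```text
time: 17.4
ee_pos: [501.7, 133.7, 292.8]
tool_rot: [-0.0, 0.12, 0.993, -0.0]
wrist_force: [0.3, -0.2, -2.5]
width: 9.6
gripper_force: 40.8
```

```bash
python3 -c "
from h import *
force(8)
to([507,132.3,298.7],np.pi/2-.237)"
```

```text
F mean [ 0.07   0.296 -2.085  0.036  0.026  0.011] sd [0.524 0.438 0.406]
t 17.8 pos [501.681 133.716 292.758] yang 1.3309884531040848 tilt [-0. -0.] F [ 1.134  0.718 -2.289] w 9.661579222934492 gf 40.77371299266815 j6 -1.2036009777596737
offset [-5.502 -0.113 -5.943] rz -0.002807873690811702
```

Emit:
jog_arm(commands=[{"delta_rot": [0,0,0],"offset": [0.65,0,2.5],"grip": -1},{"delta_rot": [0,0,0],"offset": [0.65,0,2.5],"grip": -1},{"delta_rot": [0,0,0],"offset": [0.6,0,2.5],"grip": -1},{"delta_rot": [0,0,0],"offset": [0.6,0,2.5],"grip": -1},{"delta_rot": [0,0,0],"offset": [0.45,0,2.5],"grip": -1},{"delta_rot": [0,0,0],"offset": [0.4,0,2.5],"grip": -1},{"delta_rot": [0,0,0],"offset": [0.4,0,2.5],"grip": -1},{"delta_rot": [0,0,0],"offset": [0.35,0,2.5],"grip": -1}])

```text
time: 18.8
ee_pos: [497.7, 134.6, 272.6]
tool_rot: [-0.0, 0.12, 0.993, -0.0]
wrist_force: [-0.8, -0.3, -2.3]
width: 9.5
gripper_force: 40.9
```

Emit:
jog_arm(commands=[{"delta_rot": [0,0,0],"offset": [0.35,0,2.5],"grip": -1},{"delta_rot": [0,0,0],"offset": [0.3,0,2.5],"grip": -1},{"delta_rot": [0,0,0],"offset": [0.25,0,2.5],"grip": -1},{"delta_rot": [0,0,0],"offset": [0.25,0,2.5],"grip": -1},{"delta_rot": [0,0,0],"offset": [0.15,0,2.5],"grip": -1},{"delta_rot": [0,0,0],"offset": [0.15,0,2.5],"grip": -1},{"delta_rot": [0,0,0],"offset": [0.1,0,2.5],"grip": -1},{"delta_rot": [0,0,0],"offset": [0.1,0,2.5],"grip": -1}])

```text
time: 19.8
ee_pos: [496.1, 135.1, 252.6]
tool_rot: [-0.0, 0.12, 0.993, -0.0]
wrist_force: [-0.5, -0.1, -0.5]
width: 9.2
gripper_force: 41.0
```

Emit:
jog_arm(commands=[{"delta_rot": [0,0,0],"offset": [0,0,0],"grip": -1},{"delta_rot": [0,0,0],"offset": [0,0,0],"grip": -1}])

```text
time: 20.05
ee_pos: [496.0, 135.1, 252.8]
tool_rot: [-0.0, 0.12, 0.993, -0.0]
wrist_force: [-0.8, 1.1, -0.7]
width: 9.5
gripper_force: 41.0
```

```bash
python3 -c "
from h import *
force(15)
to([507,132.3,298.7],np.pi/2-.237)"
```

```text
F mean [-1.397  0.238 -0.676  0.035  0.243  0.02 ] sd [0.566 0.642 0.485]
t 20.8 pos [496.047 135.07  252.755] yang 1.3310176462450058 tilt [-0. -0.] F [-2.105 -0.272 -0.407] w 9.424216508215359 gf 40.975332856178284 j6 -1.1995826721689535
offset [-11.285  -0.095 -45.948] rz -0.002778680549890611
```

Emit:
jog_arm(commands=[{"delta_rot": [0,0,0],"offset": [0.8,0,0],"grip": -1},{"delta_rot": [0,0,0],"offset": [0.7,0,1.5],"grip": -1},{"delta_rot": [0,0,0],"offset": [0,0,2],"grip": -1},{"delta_rot": [0,0,0],"offset": [0,0,2],"grip": -1},{"delta_rot": [0,0,0],"offset": [0,0,2],"grip": -1},{"delta_rot": [0,0,0],"offset": [0,0,1.5],"grip": -1},{"delta_rot": [0,0,0],"offset": [0,0,0],"grip": -1},{"delta_rot": [0,0,0],"offset": [0,0,0],"grip": -1}])

```text
time: 21.8
ee_pos: [494.8, 135.5, 243.8]
tool_rot: [0.0, 0.12, 0.993, 0.0]
wrist_force: [2.5, -0.6, -0.5]
width: 9.6
gripper_force: 41.0
```

```bash
python3 -c "
from h import *
force(18)
to([507,132.3,298.7],np.pi/2-.237)"
```

```text
F mean [ 3.045 -0.422 -0.454 -0.032 -0.578 -0.009] sd [0.383 0.513 0.438]
t 22.7 pos [494.676 135.425 243.78 ] yang 1.3310407724104225 tilt [-0. -0.] F [ 3.016 -0.636  0.09 ] w 9.78856026880335 gf 41.018308997154236 j6 -1.1985162898186852
offset [-12.708  -0.114 -54.921] rz -0.002755554384473946
```

Emit:
jog_arm(commands=[{"delta_rot": [0,0,0],"offset": [-0.5,0,0],"grip": -1},{"delta_rot": [0,0,0],"offset": [-0.4,0,0],"grip": -1},{"delta_rot": [0,0,0],"offset": [0,0,0],"grip": -1},{"delta_rot": [0,0,0],"offset": [0,0,0],"grip": -1}])

```text
time: 23.2
ee_pos: [494.9, 135.3, 243.5]
tool_rot: [-0.001, 0.12, 0.993, -0.0]
wrist_force: [0.3, 2.1, -0.4]
width: 9.6
gripper_force: 41.0
```

```bash
python3 -c "
from h import *
force(16)
to([507,132.3,298.7],np.pi/2-.237)"
```

```text
F mean [-1.339  1.889 -0.604  0.383  0.278  0.011] sd [0.837 0.626 0.469]
t 24.0 pos [495.2   135.174 243.643] yang 1.3310395307373786 tilt [-0.001 -0.   ] F [-1.533  2.496 -0.266] w 9.497449377812199 gf 40.97477316856384 j6 -1.1991469078780628
offset [-12.101  -0.009 -55.066] rz -0.002756796057517885
```

Emit:
jog_arm(commands=[{"delta_rot": [0,0,0],"offset": [0.3,0.3,1],"grip": -1},{"delta_rot": [0,0,0],"offset": [0,0,2],"grip": -1},{"delta_rot": [0,0,0],"offset": [-0.1,0,2],"grip": -1},{"delta_rot": [0,0,0],"offset": [-0.1,0,2],"grip": -1},{"delta_rot": [0,0,0],"offset": [-0.1,0,2],"grip": -1},{"delta_rot": [0,0,0],"offset": [-0.2,0,2],"grip": -1},{"delta_rot": [0,0,0],"offset": [-0.1,0,1],"grip": -1},{"delta_rot": [0,0,0],"offset": [0,0,0],"grip": -1}])

```text
time: 25.0
ee_pos: [496.1, 135.2, 231.8]
tool_rot: [0.0, 0.12, 0.993, -0.0]
wrist_force: [-1.3, -1.4, -0.5]
width: 9.5
gripper_force: 41.1
```

Emit:
jog_arm(commands=[{"delta_rot": [0,0,0],"offset": [0,0,0],"grip": -1},{"delta_rot": [0,0,0],"offset": [0,0,0],"grip": -1}])

```text
time: 25.25
ee_pos: [496.1, 135.3, 231.9]
tool_rot: [0.0, 0.12, 0.993, -0.0]
wrist_force: [-0.3, -2.6, -0.5]
width: 9.8
gripper_force: 41.0
```

```bash
python3 -c "
from h import *
force(16)
to([507,132.3,298.7],np.pi/2-.237)"
```

```text
F mean [-0.958 -2.48  -0.228 -0.474  0.175  0.001] sd [0.351 0.516 0.453]
t 26.05 pos [496.055 135.358 231.811] yang 1.3309820163175736 tilt [ 0. -0.] F [-0.812 -2.862 -0.795] w 9.70995290716728 gf 41.085214018821716 j6 -1.1987938649473058
offset [-11.369  -0.38  -66.887] rz -0.0028143104773228345
```

Emit:
jog_arm(commands=[{"delta_rot": [0,0,0],"offset": [-0.1,-0.2,1],"grip": -1},{"delta_rot": [0,0,0],"offset": [-0.1,0,1.5],"grip": -1},{"delta_rot": [0,0,0],"offset": [-0.1,0,1.5],"grip": -1},{"delta_rot": [0,0,0],"offset": [-0.1,0,1.5],"grip": -1},{"delta_rot": [0,0,0],"offset": [0,0,0],"grip": -1},{"delta_rot": [0,0,0],"offset": [0,0,0],"grip": -1},{"delta_rot": [0,0,0],"offset": [0,0,0],"grip": -1}])

```text
time: 26.92
ee_pos: [496.6, 135.2, 226.4]
tool_rot: [0.0, 0.12, 0.993, 0.0]
wrist_force: [0.1, -2.7, 1.0]
width: 9.3
gripper_force: 41.1
```

```bash
python3 -c "
from h import *
force(12)
to([507,132.3,298.7],np.pi/2-.237)"
```

```text
F mean [ 1.369 -2.186  0.299 -0.407 -0.325 -0.014] sd [0.607 0.518 0.43 ]
t 27.52 pos [496.53  135.129 226.403] yang 1.3309758995190146 tilt [ 0. -0.] F [ 1.481 -2.514 -0.093] w 9.485356427519376 gf 41.18062913417816 j6 -1.199465384350703
offset [-10.876  -0.255 -72.292] rz -0.0028204272758818316
```

Emit:
jog_arm(commands=[{"delta_rot": [0,0,0],"offset": [-0.1,-0.2,-1],"grip": -1},{"delta_rot": [0,0,0],"offset": [0,0,-1.5],"grip": -1},{"delta_rot": [0,0,0],"offset": [0,0,0],"grip": -1},{"delta_rot": [0,0,0],"offset": [0,0,0],"grip": -1},{"delta_rot": [0,0,0],"offset": [0,0,0],"grip": -1}])

```text
time: 28.15
ee_pos: [496.2, 135.1, 228.7]
tool_rot: [-0.0, 0.12, 0.993, 0.0]
wrist_force: [1.5, 0.1, 0.8]
width: 9.5
gripper_force: 41.1
```

```bash
python3 -c "
from h import *
force(7)
to([507,132.3,298.7],np.pi/2-.237)
s=snap('side','s5')
a=cv2.imread('pics/s5.png')[80:200,200:344]
cv2.imwrite('pics/c5.png',cv2.resize(a,(720,600),interpolation=2))"
```

```text
F mean [ 0.992  0.33  -0.001  0.064 -0.228 -0.015] sd [0.439 0.743 0.446]
t 28.5 pos [496.238 135.014 228.76 ] yang 1.3309566574359235 tilt [-0.  0.] F [1.721 0.94  0.399] w 9.617420088645732 gf 41.10006093978882 j6 -1.1998911951247202
offset [-11.08   -0.074 -69.943] rz -0.0028396693589729516
```

View pics/c5.png

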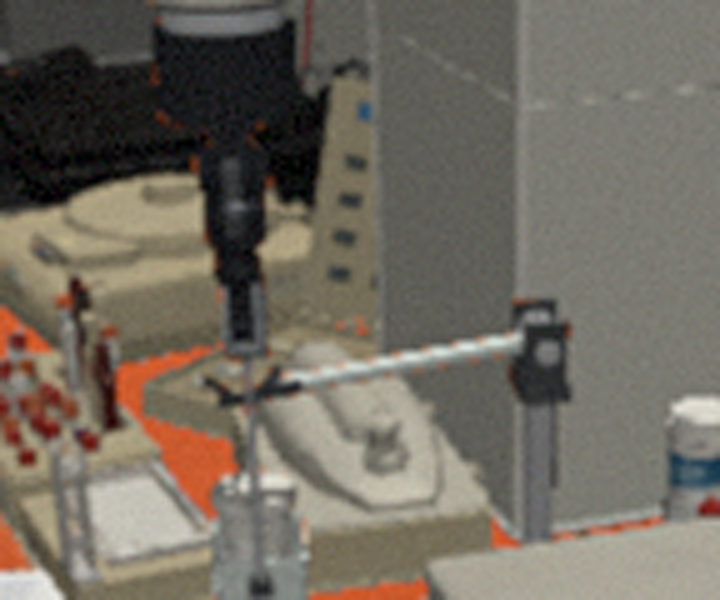

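Emit:
jog_arm(commands=[{"delta_rot": [0,0,0],"offset": [-0.2,0,0],"grip": -1},{"delta_rot": [0,0,0],"offset": [0,0,0],"grip": -1},{"delta_rot": [0,0,0],"offset": [0,0,0],"grip": -1},{"delta_rot": [0,0,0],"offset": [0,0,0],"grip": -1}], newtons=20)

```text
time: 29.05
ee_pos: [496.3, 135.0, 228.7]
tool_rot: [-0.0, 0.12, 0.993, 0.0]
wrist_force: [0.3, 1.9, 0.1]
width: 9.7
gripper_force: 41.1
```

Emit:
jog_arm(commands=[{"delta_rot": [0,0,0],"offset": [0,0,0],"grip": -0.7},{"delta_rot": [0,0,0],"offset": [0,0,0],"grip": -0.6},{"delta_rot": [0,0,0],"offset": [0,0,0],"grip": -0.4},{"delta_rot": [0,0,0],"offset": [0,0,0],"grip": -0.2},{"delta_rot": [0,0,0],"offset": [0,0,0],"grip": 0},{"delta_rot": [0,0,0],"offset": [0,0,0],"grip": 0},{"delta_rot": [0,0,0],"offset": [0,0,0],"grip": 0},{"delta_rot": [0,0,0],"offset": [0,0,0],"grip": 0}])

```text
time: 30.05
ee_pos: [496.5, 134.8, 228.8]
tool_rot: [-0.0, 0.12, 0.993, -0.0]
wrist_force: [-0.3, 0.4, -0.7]
width: 43.0
gripper_force: 0.0
```

```bash
python3 -c "
from h import *
s=snap('side','s6')
a=cv2.imread('pics/s6.png')[80:200,200:344]
cv2.imwrite('pics/c6.png',cv2.resize(a,(720,600),interpolation=2))
to([496.2,135,228.7])"
```

```text
t 30.1 pos [496.525 134.843 228.812] yang 1.3309690623493884 tilt [-0. -0.] F [ 0.293 -0.518  0.651] w 42.62908381419385 gf 0.0 j6 -1.199993183188582
offset [0.353 0.075 0.112] rz None
```

View pics/c6.png

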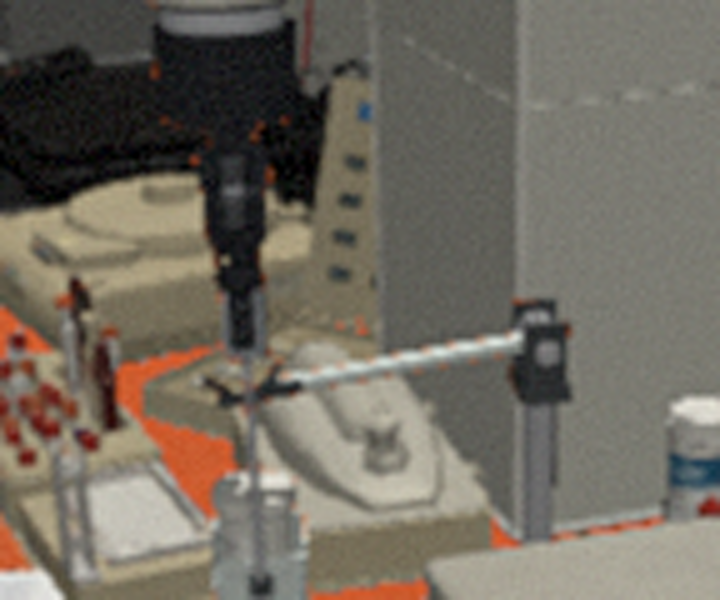

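Emit:
jog_arm(commands=[{"delta_rot": [0,0,0],"offset": [0,0,-5],"grip": 0},{"delta_rot": [0,0,0],"offset": [0,0,-15],"grip": 0},{"delta_rot": [0,0,0],"offset": [0,0,-20],"grip": 0},{"delta_rot": [0,0,0],"offset": [0,0,-25],"grip": 0},{"delta_rot": [0,0,0],"offset": [0,0,-30],"grip": 0},{"delta_rot": [0,0,0],"offset": [0,0,-25],"grip": 0},{"delta_rot": [0,0,0],"offset": [0,0,-10],"grip": 0},{"delta_rot": [0,0,0],"offset": [0,0,0],"grip": 0}])

```text
time: 31.1
ee_pos: [496.8, 134.9, 359.6]
tool_rot: [0.001, 0.12, 0.993, 0.0]
wrist_force: [-0.2, -0.3, -0.0]
width: 42.8
gripper_force: 0.0
```

Emit:
jog_arm(commands=[{"delta_rot": [0,0,0],"offset": [0,0,0],"grip": 0},{"delta_rot": [0,0,0],"offset": [0,0,0],"grip": 0},{"delta_rot": [0,0,0],"offset": [0,0,0],"grip": 0},{"delta_rot": [0,0,0],"offset": [0,0,0],"grip": 0},{"delta_rot": [0,0,0],"offset": [0,0,0],"grip": 0},{"delta_rot": [0,0,0],"offset": [0,0,0],"grip": 0},{"delta_rot": [0,0,0],"offset": [0,0,0],"grip": 0},{"delta_rot": [0,0,0],"offset": [0,0,0],"grip": 0}])

```text
time: 32.1
ee_pos: [496.6, 134.9, 358.8]
tool_rot: [0.0, 0.12, 0.993, -0.0]
wrist_force: [-0.4, -0.4, 0.2]
width: 42.9
gripper_force: 0.0
```

```bash
python3 -c "
from h import *
s=snap('side','s7')
a=cv2.imread('pics/s6.png').astype(int);b=cv2.imread('pics/s7.png').astype(int)
for n,(y0,y1,x0,x1) in dict(arm=(145,165,240,306),low=(172,210,240,265),ref=(145,165,310,330)).items():
    A=a[y0:y1,x0:x1].mean(2).astype(np.float32);B=b[y0:y1,x0:x1].mean(2).astype(np.float32)
    print(n,np.abs(A-B).mean(),cv2.phaseCorrelate(A,B,cv2.createHanningWindow(A.shape[::-1],cv2.CV_32F)))
to([496,135,340])"
```

```text
arm 4.0530305 ((0.21499900221947144, 0.056009181883045045), 0.9372406290637122)
low 3.8010526 ((0.4376225546117567, -0.14316657076761174), 0.8866308364868164)
ref 2.4816668 ((0.059562224691898535, -0.011898180374977585), 0.8339222899079323)
t 32.15 pos [496.522 134.858 358.817] yang 1.3309906220372054 tilt [-0. -0.] F [ 0.744  0.392 -0.096] w 42.436162580594946 gf 0.0 j6 -1.2000392864551093
offset [ 0.541  0.015 18.817] rz None
```

Emit:
jog_arm(commands=[{"delta_rot": [0,0,0],"offset": [0,0,0],"grip": 0},{"delta_rot": [0,0,0],"offset": [0,0,0],"grip": 0},{"delta_rot": [0,0,0],"offset": [0,0,0],"grip": 0},{"delta_rot": [0,0,0],"offset": [0,0,0],"grip": 0},{"delta_rot": [0,0,0],"offset": [0,0,0],"grip": 0},{"delta_rot": [0,0,0],"offset": [0,0,0],"grip": 0},{"delta_rot": [0,0,0],"offset": [0,0,0],"grip": 0},{"delta_rot": [0,0,0],"offset": [0,0,0],"grip": 0}])

```text
time: 33.15
ee_pos: [496.5, 134.9, 358.8]
tool_rot: [-0.0, 0.12, 0.993, -0.0]
wrist_force: [0.8, -0.3, -0.6]
width: 42.3
gripper_force: 0.0
```

Emit:
jog_arm(commands=[{"delta_rot": [0,0,0],"offset": [0,0,0],"grip": 0},{"delta_rot": [0,0,0],"offset": [0,0,0],"grip": 0},{"delta_rot": [0,0,0],"offset": [0,0,0],"grip": 0},{"delta_rot": [0,0,0],"offset": [0,0,0],"grip": 0},{"delta_rot": [0,0,0],"offset": [0,0,0],"grip": 0},{"delta_rot": [0,0,0],"offset": [0,0,0],"grip": 0},{"delta_rot": [0,0,0],"offset": [0,0,0],"grip": 0},{"delta_rot": [0,0,0],"offset": [0,0,0],"grip": 0}])

```text
time: 34.15
ee_pos: [496.5, 134.8, 358.8]
tool_rot: [-0.0, 0.12, 0.993, -0.0]
wrist_force: [0.7, -0.2, 0.5]
width: 42.6
gripper_force: 0.0
```

```bash
python3 -c "
from h import *
ims=[cv2.imread('pics/s7.png')]+[snap('side')['color'][:,:,::-1] for _ in range(3)]
for k in(1,2,3):
  for (y0,y1,x0,x1) in [(145,165,240,306),(172,210,240,265)]:
    A,B=[i[y0:y1,x0:x1].mean(2).astype(np.float32) for i in(ims[k-1],ims[k])]
    print(k,np.array(cv2.phaseCorrelate(A,B,cv2.createHanningWindow(A.shape[::-1],cv2.CV_32F))[0]))
"
```

```text
1 [-0.28  -0.031]
1 [0.511 0.029]
2 [ 0.242 -0.103]
2 [0.509 0.172]
3 [-0.205 -0.046]
3 [ 0.413 -0.081]
```

Emit:
jog_arm(commands=[{"delta_rot": [0,0,0],"offset": [0,0,0],"grip": 0},{"delta_rot": [0,0,0],"offset": [0,0,0],"grip": 0},{"delta_rot": [0,0,0],"offset": [0,0,0],"grip": 0},{"delta_rot": [0,0,0],"offset": [0,0,0],"grip": 0},{"delta_rot": [0,0,0],"offset": [0,0,0],"grip": 0},{"delta_rot": [0,0,0],"offset": [0,0,0],"grip": 0},{"delta_rot": [0,0,0],"offset": [0,0,0],"grip": 0},{"delta_rot": [0,0,0],"offset": [0,0,0],"grip": 0}])

```text
time: 35.3
ee_pos: [496.5, 134.8, 358.8]
tool_rot: [-0.0, 0.12, 0.993, -0.0]
wrist_force: [0.6, -0.4, -0.0]
width: 42.9
gripper_force: 0.0
```

Emit:
jog_arm(commands=[{"delta_rot": [0,0,0],"offset": [0,0,0],"grip": 0},{"delta_rot": [0,0,0],"offset": [0,0,0],"grip": 0},{"delta_rot": [0,0,0],"offset": [0,0,0],"grip": 0},{"delta_rot": [0,0,0],"offset": [0,0,0],"grip": 0},{"delta_rot": [0,0,0],"offset": [0,0,0],"grip": 0},{"delta_rot": [0,0,0],"offset": [0,0,0],"grip": 0},{"delta_rot": [0,0,0],"offset": [0,0,0],"grip": 0},{"delta_rot": [0,0,0],"offset": [0,0,0],"grip": 0}])

```text
time: 36.3
ee_pos: [496.5, 134.9, 358.8]
tool_rot: [-0.0, 0.12, 0.993, -0.0]
wrist_force: [0.8, -0.3, -0.1]
width: 42.5
gripper_force: 0.0
```

Emit:
jog_arm(commands=[{"delta_rot": [0,0,0],"offset": [0,0,0],"grip": 0},{"delta_rot": [0,0,0],"offset": [0,0,0],"grip": 0},{"delta_rot": [0,0,0],"offset": [0,0,0],"grip": 0},{"delta_rot": [0,0,0],"offset": [0,0,0],"grip": 0},{"delta_rot": [0,0,0],"offset": [0,0,0],"grip": 0},{"delta_rot": [0,0,0],"offset": [0,0,0],"grip": 0},{"delta_rot": [0,0,0],"offset": [0,0,0],"grip": 0},{"delta_rot": [0,0,0],"offset": [0,0,0],"grip": 0}])

```text
time: 37.3
ee_pos: [496.5, 134.9, 358.8]
tool_rot: [-0.0, 0.12, 0.993, -0.0]
wrist_force: [-0.2, 0.6, -0.5]
width: 42.4
gripper_force: 0.0
```

Emit:
jog_arm(commands=[{"delta_rot": [0,0,0],"offset": [0,0,0],"grip": 0},{"delta_rot": [0,0,0],"offset": [0,0,0],"grip": 0},{"delta_rot": [0,0,0],"offset": [0,0,0],"grip": 0},{"delta_rot": [0,0,0],"offset": [0,0,0],"grip": 0},{"delta_rot": [0,0,0],"offset": [0,0,0],"grip": 0},{"delta_rot": [0,0,0],"offset": [0,0,0],"grip": 0},{"delta_rot": [0,0,0],"offset": [0,0,0],"grip": 0},{"delta_rot": [0,0,0],"offset": [0,0,0],"grip": 0}])

```text
time: 38.3
ee_pos: [496.5, 134.9, 358.8]
tool_rot: [-0.0, 0.12, 0.993, -0.0]
wrist_force: [-0.1, 0.4, -0.3]
width: 42.6
gripper_force: 0.0
```

Emit:
jog_arm(commands=[{"delta_rot": [0,0,0],"offset": [0,0,0],"grip": 0},{"delta_rot": [0,0,0],"offset": [0,0,0],"grip": 0},{"delta_rot": [0,0,0],"offset": [0,0,0],"grip": 0},{"delta_rot": [0,0,0],"offset": [0,0,0],"grip": 0},{"delta_rot": [0,0,0],"offset": [0,0,0],"grip": 0},{"delta_rot": [0,0,0],"offset": [0,0,0],"grip": 0},{"delta_rot": [0,0,0],"offset": [0,0,0],"grip": 0},{"delta_rot": [0,0,0],"offset": [0,0,0],"grip": 0}])

```text
time: 39.3
ee_pos: [496.5, 134.9, 358.8]
tool_rot: [0.0, 0.12, 0.993, -0.0]
wrist_force: [0.5, 0.1, 0.2]
width: 42.7
gripper_force: 0.0
```

Emit:
jog_arm(commands=[{"delta_rot": [0,0,0],"offset": [0,0,0],"grip": 0},{"delta_rot": [0,0,0],"offset": [0,0,0],"grip": 0},{"delta_rot": [0,0,0],"offset": [0,0,0],"grip": 0},{"delta_rot": [0,0,0],"offset": [0,0,0],"grip": 0},{"delta_rot": [0,0,0],"offset": [0,0,0],"grip": 0},{"delta_rot": [0,0,0],"offset": [0,0,0],"grip": 0},{"delta_rot": [0,0,0],"offset": [0,0,0],"grip": 0},{"delta_rot": [0,0,0],"offset": [0,0,0],"grip": 0}])

```text
time: 40.3
ee_pos: [496.6, 134.9, 358.8]
tool_rot: [0.0, 0.12, 0.993, -0.0]
wrist_force: [-0.2, -0.8, -0.3]
width: 42.5
gripper_force: 0.0
```

```bash
python3 -c "
from h import *
ims=[cv2.imread('pics/s7.png')]+[snap('side')['color'][:,:,::-1] for _ in range(4)]
for k in(1,2,3,4):
  for (y0,y1,x0,x1) in [(145,165,240,306),(172,210,240,265)]:
    A,B=[i[y0:y1,x0:x1].mean(2).astype(np.float32) for i in(ims[k-1],ims[k])]
    print(k,np.array(cv2.phaseCorrelate(A,B,cv2.createHanningWindow(A.shape[::-1],cv2.CV_32F))[0]))
"
```

```text
1 [ 0.079 -0.082]
1 [0.374 0.117]
2 [0.07  0.043]
2 [ 0.473 -0.024]
3 [-0.071 -0.273]
3 [ 0.409 -0.002]
4 [0.025 0.037]
4 [0.55  0.032]
```

```bash
python3 -c "
from bench import ctrl
print(ctrl.job_done())"
```

```text
the job is handed in; nothing more can be done
None
```

The carrier is hanging by its bail in the saddle. I let go once the vertical wrist force averaged about 0 N, the arm did not visibly drop or spring up, and the job was handed in at about 40.5 s with the gripper clear.

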